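Slide the port plate out over the edge and lay it on the tester's rest

ROBOT

A 7-joint arm with a two-finger parallel gripper is mounted at the origin on the work surface. World frame = base frame: x ahead of the robot, y to its left, z up, the work surface at z = 0. Lengths are in m, angles in rad, forces in N, time in s.
With the tool pointing down it reaches from about 0.4 to 0.875 m from the base axis. Payload 6.5 kg.
Tool frame: the origin (TCP) lies on the mounting face of the last link; the fingertips stand 173 mm ahead of it and the grasp point (between the pads) lies 155 mm ahead of it; z points along the fingers, y is the direction in which the jaws open and shut (so a half turn about z gives the same grasp; the last joint's range is limited). The gripper opens to 85 mm and grips with 20 to 120 N. Pads are 22 mm wide; open, the fingers measure 114 mm over their backs; the gripper's body (76 mm by 85 mm) begins 54 mm behind the grasp point. The pads swing forward as they close: fully open they stand 13 mm farther back than shut.
Start: joints at [1.253, 0.536, -0.004, 1.538, 0.003, 1.067, -0.071], TCP at [0.162, -0.629, 0.405] pointing down, gripper open.
Joint ranges: [-2.7, 2.7], [-0.37, 2.16], [-1.27, 1.26], [0.24, 2.4], [-1.31, 4.45], [0.19, 1.91], [-2.76, 2.76]. Speed limits (rad/s): [2.39, 2.39, 3.14, 3.14, 3.14, 3.14, 3.14].

INTERFACE

Orientations are given as a unit quaternion [x, y, z, w].
In Python, from bench import r gives the robot as it stands.
- The arm moves only by the shell command python3 -m crank 'ROWS' [FORCE]. ROWS is JSON, a list of rows, each a list of 3 entries, a list of its own where there are three numbers: the opening, from -1 (shut) to 1 (fully open), so that 0 is half open, then the shift along the world's x, y, z scaled (see below), then the turn, a rotation vector about the world's x, y, z scaled (see below). In form: [[fingers, [dx, dy, dz], [rx, ry, rz]], ...]. A call has 1 to 10 rows; each row is the pose to reach, as a shift and turn from the pose commanded when the call began, turning the shorter way round; what a row does not reach only later rows make up. The controller multiplies each number of a shift by 0.15 m and each number of a turn by 360 degrees. A row lasts 1/12 s, in which the tool goes at most 41.7 mm and 7.16 degrees, less where a joint would pass 70% of its speed; a pose out of reach is approached as far as the arm can. A call with a number of a shift or a turn outside -1 to 1 is refused whole. A call with a gripper value outside its range is refused whole. The fingers move at their own pace and stop on an object; FORCE is the grip in N (left out, the last holds). Time passes only in rows, so rows that repeat a pose let the fingers close. It gives the time, the measured TCP pose, the force and the opening at its end, in the units of the state.
- r.get_state(): the state, without advancing time (a new reading comes with each control period).
- r.grab_frame(name): name is "scene" or "top"; returns the picture (400x640x3 uint8, red, green, blue); there is no depth.
- r.camera_params(name): a dict with "K" (3x3 intrinsics, pixels), "eye" and "rotation" of the camera in the world. Camera axes: x right, y down, z forward; pixel columns grow to the right and rows downward; lengths in m; the calibration is good to about 2 mm. A picture is of the moment at which its call begins. camera_params takes no time and is no camera call.
- r.finish_job(): hands the job in, once; it reports no verdict.
The state is a dict: "time_s": time; "joint_pos": joint angles; "qvel": joint speeds; "joint_torque": joint torques, N m; "tcp_pos": TCP position; "eef_rot": TCP orientation; "wrist_force": force on the tool from outside, world axes, zero at the start; "wrist_torque": the same for the moment, N m; "gripper_width": opening from 0.0 (shut) to 1.0 (fully open).
Only numpy, scipy, OpenCV 4.12 (cv2) and the standard library are available. Lean on these libraries where they do the work, as an engineer would, in place of code of your own. Each camera call takes 0.05 s, during which the arm holds its last target.

TASK

Find the port plate, the flat plate with a round hole in its middle, lying in one lane of the double slide. Push it along its lane until it clearly sticks out over the open end, grip it by the part that sticks out, and lay it flat, centred and lengthwise, on top of the narrow rest block of the leak tester. Leave the blank plate in the other lane where it lies.

Things in the scene. Friction and masses are not known exactly. Their poses are not given: they have to be found in the camera images.
- port_plate_c (a point): Centre (half-way up) of the port plate: bare aluminium, 110 x 56 x 8 mm, about 120 g, with a 28 mm round hole through its middle. x along its length, z up. It lies loose, lengthwise, in one of the slide's two lanes (which one varies), 35 to 75 mm short of the open end, with at least 45 mm of free lane behind it.
- blank_plate_c (a point): Centre (half-way up) of the blank plate: the same plate without a hole, lying in the other lane. Not to be moved.
- slide_edge (a point): Mid open end of the fixed double slide, on its dark flat deck (70 mm high, 240 x 160 mm). x points out along the lanes over the open end into free air, z up. Two lanes, centres at y = +37 and -37 mm, each 62 mm wide between rails 12 wide and 10 mm high, so plates cannot be gripped there by their long sides. A 10 mm high fence closes the rear. The foot is set back 60 mm.
- rest_top (a point): Middle of the top of the rest block of the tester, fixed: a grey upright block 100 mm long (x) and 36 mm wide (y) with a black rubber top 60 mm above the table, standing on a base plate 130 x 110 x 8 mm. It is narrower than the plates, which overhang it by 10 mm on each side. x along its length, z up.
There are look-alikes about, which are no part of the job. Leave any brown look-alike of the part that bears port_plate_c alone.

How it is judged:
By the outcome, as a careful person would: the job done as asked, in the order asked, and still so for the second after the job is handed in, with the robot touching nothing.
It also fails if it takes over 51 s, if anything falls off the work surface, if the arm or the gripper's body presses on something with over 40 N, if the wrist force passes 120 N, or if a joint passes its speed limit or range.

## Working session

There is one attempt and no reset: what is moved stays moved. The work goes in short steps, Python scripts to look and compute and a shell command to move; the robot and the scene stay as the last step left them, time stands still between calls to the robot, and variables do not carry over. Pictures are saved under pics/ and viewed, and the job is handed in when it is done.

```bash
mkdir -p pics; python3 - <<'E'
from bench import r
import cv2
for n in("scene","top"):
    f=r.grab_frame(n); cv2.imwrite(f"pics/{n}0.png",f[:,:,::-1]); p=r.camera_params(n); print(n,p)
s=r.get_state();print(s)
E
```

```text
scene {'K': array([[474.93842967,   0.        , 321.57659055],
       [  0.        , 474.93842967, 200.25460347],
       [  0.        ,   0.        ,   1.        ]]), 'eye': array([ 0.96846878, -0.67504251,  1.05760058]), 'rotation': array([ 0.89251748,  0.26523458, -0.09635199, -0.35182306])}
top {'K': array([[392.27810609,   0.        , 323.4516789 ],
       [  0.        , 392.27810609, 192.706839  ],
       [  0.        ,   0.        ,   1.        ]]), 'eye': array([0.32680643, 0.06146556, 0.96060831]), 'rotation': array([ 0.74766045, -0.6560842 ,  0.06721103, -0.07771777])}
{'time_s': 0.1, 'joint_pos': array([ 1.25278534,  0.5371306 , -0.00444411,  1.53874843,  0.00261168,
        1.06732542, -0.07118073]), 'qvel': array([ 1.39408563e-03, -8.37187553e-04, -5.77575121e-04, -4.15288415e-03,
        2.72136587e-05,  6.93682519e-04, -2.25570728e-03]), 'joint_torque': array([ 3.42821062e-03, -5.84562814e+01,  1.05216421e+00, -2.59777826e+01,
        1.26056420e-02,  4.57136819e-03, -7.52247843e-06]), 'tcp_pos': array([ 0.16188763, -0.62921665,  0.40388449]), 'eef_rot': array([ 9.92077688e-01,  1.25623310e-01, -1.62989576e-04, -7.86313158e-04]), 'wrist_force': array([-0.70515484,  1.06779657,  0.09417746]), 'wrist_torque': array([-0.00852087, -0.0337657 ,  0.03289585]), 'gripper_width': 0.9965582624632953}
```

View pics/scene0.png

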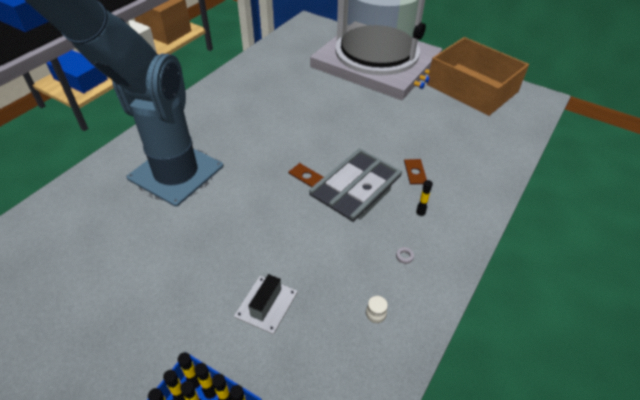

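View pics/top0.png

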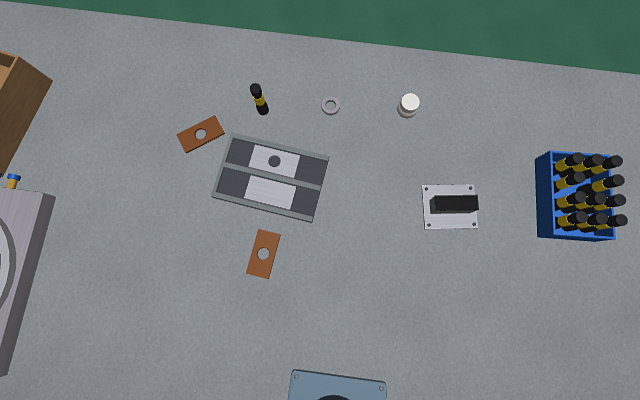

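```bash
cat > h.py <<'E'
import numpy as np,cv2
from scipy.spatial.transform import Rotation as R
from bench import r
def cam(n):
    p=r.camera_params(n); return p['K'],np.array(p['eye']),R.from_quat(p['rotation'])
def ray(n,u,v,z):
    K,e,q=cam(n); d=q.apply(np.linalg.inv(K)@[u,v,1.]); t=(z-e[2])/d[2]; return e+t*d
def proj(n,X):
    K,e,q=cam(n); c=q.inv().apply(np.atleast_2d(X)-e); c=c@K.T; return c[:,:2]/c[:,2:]
def crop(src,x0,y0,x1,y1,k,out):
    im=cv2.imread(src)[y0:y1,x0:x1]; cv2.imwrite(out,cv2.resize(im,None,fx=k,fy=k,interpolation=cv2.INTER_CUBIC))
E
python3 - <<'E'
from h import *
for n in("scene","top"):
    K,e,q=cam(n); print(n,q.apply([0,0,1]),proj(n,[[0,0,0],[.5,0,0]]))
crop('pics/top0.png',200,120,340,230,5,'pics/top0c.png')
crop('pics/top0.png',410,170,490,240,8,'pics/top0r.png')
crop('pics/scene0.png',280,140,420,230,5,'pics/sc0c.png')
E
```

```text
scene [-0.35862295  0.5769047  -0.73387366] [[175.80779717 172.7639886 ]
 [305.91611827 241.30204625]]
top [ 0.20248085  0.02802081 -0.97888525] [[332.3785175  427.13123153]
 [357.65246672 207.23399909]]
```

View pics/top0c.png

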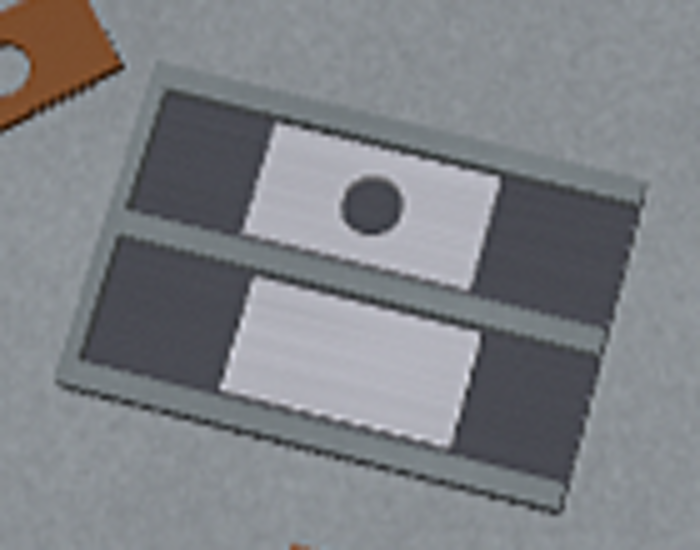

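View pics/top0r.png

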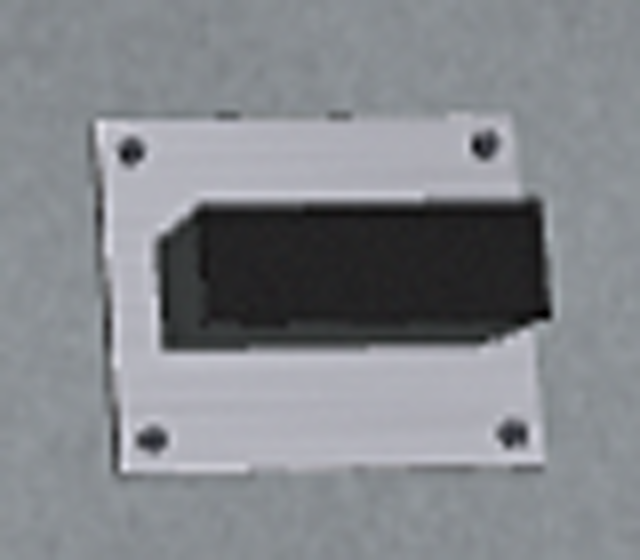

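View pics/sc0c.png

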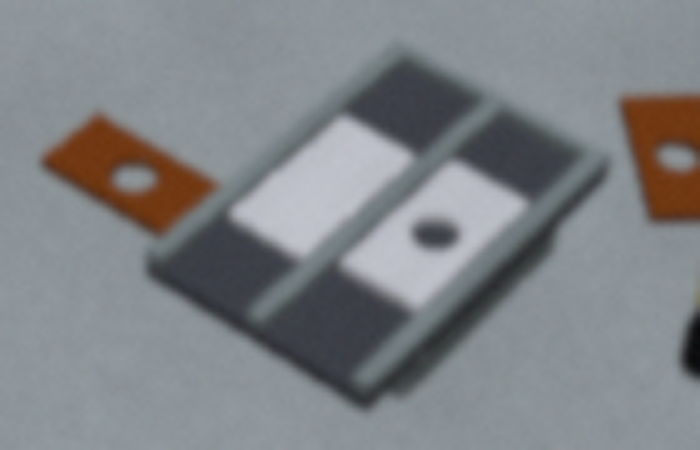

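```bash
cat > fit.py <<'E'
from h import *
from scipy.optimize import least_squares
def fit(obs,x0):
    # obs: list (cam, local xyz pts (z world), px)
    def T(p,L):
        c,s=np.cos(p[2]),np.sin(p[2]); L=np.asarray(L,float)
        return np.c_[p[0]+c*L[:,0]-s*L[:,1],p[1]+s*L[:,0]+c*L[:,1],L[:,2]]
    f=lambda p:np.concatenate([(proj(n,T(p,L))-px).ravel() for n,L,px in obs])
    s=least_squares(f,x0,loss='soft_l1'); return s.x,np.round(f(s.x).reshape(-1,2),1)
E
python3 - <<'E'
from fit import *
def c(o,k,a): return (np.array(a,float)+.5)/k-.5+np.array(o)
tp=c((200,120),5,[(274,122),(500,178),(470,290),(243,233)])
sp=c((280,140),5,[(455,160),(528,203),(418,310),(342,266)])
tb=c((200,120),5,[(256,276),(481,334),(450,446),(220,390)])
ts=c((200,120),5,[(157,65),(645,187),(562,485),(60,382)])
ss=c((280,140),5,[(398,43),(607,158),(365,385),(150,262)])
# approx slide frame x: from left (y+) to right (y-)
z=.078; a,b=.055,.028
LP=[(-a,b,z),(a,b,z),(a,-b,z),(-a,-b,z)]  # far side = +b (left of -y is +x)
LPs=[(-a,-b,z),(-a,b,z),(a,b,z),(a,-b,z)]
z=.08
LS=[(-.24,.08,z),(0,.08,z),(0,-.08,z),(-.24,-.08,z)]
LSs=[(-.24,-.08,z),(-.24,.08,z),(0,.08,z),(0,-.08,z)]
for nm,o,x0 in [('plate top',[('top',LP,tp)],[.5,.15,-1.7]),('plate both',[('top',LP,tp),('scene',LPs,sp)],[.5,.15,-1.7]),
  ('blank',[('top',LP,tb)],[.5,.15,-1.7]),
  ('slide top',[('top',LS,ts)],[.5,.1,-1.7]),('slide both',[('top',LS,ts),('scene',LSs,ss)],[.5,.1,-1.7])]:
    p,e=fit(o,x0); print(nm,p.round(4),np.degrees(p[2]).round(2),e.tolist())
tr=c((410,170),8,[(203,203),(540,200),(550,318),(203,322)])
tbse=c((410,170),8,[(97,121),(512,116),(545,466),(120,470)])
z=.06;LR=[(-.05,.018,z),(.05,.018,z),(.05,-.018,z),(-.05,-.018,z)]
z=.008;LB=[(-.065,.055,z),(.065,.055,z),(.065,-.055,z),(-.065,-.055,z)]
for nm,o in [('rest',[('top',LR,tr)]),('base',[('top',LB,tbse)]),('both',[('top',LR,tr),('top',LB,tbse)])]:
    p,e=fit(o,[.5,-.2,-1.6]); print(nm,p.round(4),np.degrees(p[2]).round(2),e.tolist())
crop('pics/scene0.png',225,265,305,335,8,'pics/sc0r.png')
E
```

```text
plate top [ 0.5702  0.2116 -1.6887] -96.75 [[0.3, 0.1], [0.1, -0.1], [-0.1, -0.1], [-0.3, 0.1]]
plate both [ 0.5701  0.2121 -1.6883] -96.73 [[0.0, 0.1], [-0.1, -0.1], [-0.3, -0.0], [-0.5, 0.2], [-0.6, 0.7], [0.4, 0.7], [0.3, 0.4], [-0.4, -0.1]]
blank [ 0.4955  0.2091 -1.6914] -96.91 [[-0.4, -0.2], [0.4, -0.3], [0.1, 0.5], [-0.1, -0.0]]
slide top [ 0.5197  0.094  -1.6835] -96.46 [[-0.2, -0.6], [0.6, -1.6], [0.3, 4.7], [-0.8, 0.3]]
slide both [ 0.5192  0.0944 -1.6857] -96.58 [[-0.2, -0.6], [0.5, -1.4], [0.0, 4.9], [-1.1, 0.2], [-0.9, 0.3], [0.5, 0.3], [0.8, 1.6], [-1.1, -1.2]]
rest [ 0.5311 -0.2229 -1.4344] -82.19 [[-0.6, -0.2], [0.0, -0.1], [0.1, 0.3], [0.4, 0.1]]
base [ 0.531  -0.223  -1.4286] -81.85 [[-0.1, -0.2], [0.2, -0.2], [0.1, 0.1], [-0.2, 0.2]]
both [ 0.531  -0.223  -1.4303] -81.95 [[-0.6, -0.2], [-0.0, -0.2], [0.1, 0.2], [0.5, 0.2], [-0.1, -0.2], [0.2, -0.1], [0.1, 0.1], [-0.2, 0.2]]
```

View pics/sc0r.png

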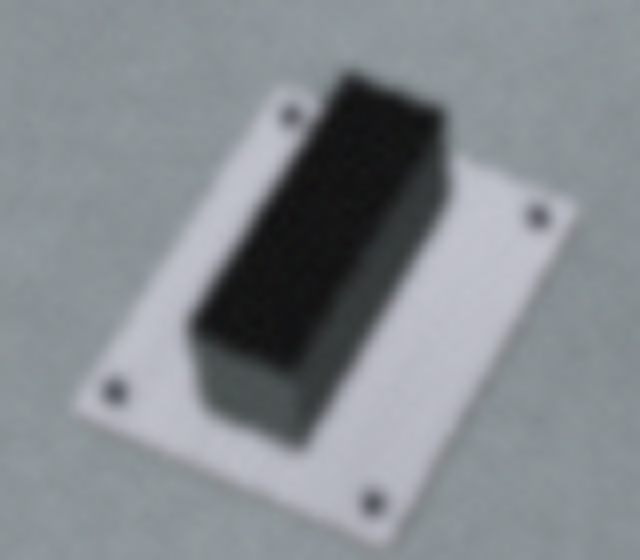

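Candidates in the top image are the aluminium plate with a hole (274,161), the blank (270,192), and brown look-alikes at (200,134) and (263,254). I choose (274,161): the close crop shows bare metal, a round hole, far lane. The open end is on the right (y−), and the fence is on the left.

Next I move above the free lane behind the plate with the jaws shut, turning +68.8°.

```bash

python3 -m crank '[[-1,[0.93,0.88,0],[0,0,0.0637]],[-1,[0.93,0.88,0],[0,0,0.0637]],[-1,[0.93,0.88,0],[0,0,0.0637]],[-1,[0.93,0.88,0],[0,0,0.0637]],[-1,[0.93,0.88,0],[0,0,0.0637]],[-1,[0.93,0.88,0],[0,0,0.0637]],[-1,[0.93,0.88,0],[0,0,0.0637]],[-1,[0.93,0.88,0],[0,0,0.0637]]]' 40
python3 -m crank '[[-1,[0.93,0.88,0],[0,0,0.0637]],[-1,[0.93,0.88,0],[0,0,0.0637]],[-1,[0.93,0.88,0],[0,0,0.0637]],[-1,[0.93,0.88,0],[0,0,0.0637]],[-1,[0.93,0.88,0],[0,0,0.0637]],[-1,[0.93,0.88,0],[0,0,0.0637]],[-1,[0.93,0.88,0],[0,0,0.0637]],[-1,[0.93,0.88,0],[0,0,0.0637]]]'
python3 -m crank '[[-1,[0.93,0.88,0],[0,0,0.0637]],[-1,[0.93,0.88,0],[0,0,0.0637]],[-1,[0.93,0.88,0],[0,0,0.0637]],[-1,[0.93,0.88,0],[0,0,0.0637]],[-1,[0.93,0.88,0],[0,0,0.0637]],[-1,[0.93,0.88,0],[0,0,0.0637]],[-1,[0.93,0.88,0],[0,0,0.0637]],[-1,[0.93,0.88,0],[0,0,0.0637]]]'
```

```text
time_s: 0.77
tcp_pos: [0.3006, -0.4981, 0.4044]
eef_rot: [0.947, 0.32, -0.001, -0.0]
wrist_force: [-0.3, -0.7, 1.0]
gripper_width: 0.003
time_s: 1.43
tcp_pos: [0.4394, -0.3676, 0.4044]
eef_rot: [0.866, 0.501, -0.001, 0.0]
wrist_force: [-0.5, -0.6, 0.7]
gripper_width: 0.0
time_s: 2.1
tcp_pos: [0.5791, -0.2365, 0.4042]
eef_rot: [0.749, 0.663, -0.001, 0.0]
wrist_force: [-0.4, 0.1, 0.6]
gripper_width: -0.001
```

```bash

python3 -m crank '[[-1,[0,0.88,0],[0,0,0]],[-1,[0,0.88,0],[0,0,0]],[-1,[0,0.88,0],[0,0,0]],[-1,[0,0.88,0],[0,0,0]],[-1,[0,0.88,0],[0,0,0]],[-1,[0,0.88,0],[0,0,0]]]'
python3 -m crank '[[-1,[0,0.88,0],[0,0,0]],[-1,[0,0.88,0],[0,0,0]],[-1,[0,0.88,0],[0,0,0]],[-1,[0,0.88,0],[0,0,0]],[-1,[0,0.88,0],[0,0,0]],[-1,[0,0.88,0],[0,0,0]]]'
python3 -m crank '[[-1,[0,0.88,0],[0,0,0]],[-1,[0,0.88,0],[0,0,0]],[-1,[0,0.88,0],[0,0,0]],[-1,[0,0.88,0],[0,0,0]],[-1,[0,0.88,0],[0,0,0]],[-1,[0,0.88,0],[0,0,0]]]'
python3 -m crank '[[-1,[0,0.88,0],[0,0,0]],[-1,[0,0.88,0],[0,0,0]],[-1,[0,0.88,0],[0,0,0]],[-1,[0,0.88,0],[0,0,0]],[-1,[0,0.88,0],[0,0,0]],[-1,[0,0.88,0],[0,0,0]],[-1,[0,0.88,0],[0,0,0]],[-1,[0,0.88,0],[0,0,0]]]'
python3 -c "
from h import *
print(r.get_state()['tcp_pos'],R.from_quat(r.get_state()['eef_rot']).as_matrix()[:,1:].round(3))"
```

```text
time_s: 2.6
tcp_pos: [0.5798, -0.1037, 0.4047]
eef_rot: [0.748, 0.663, -0.001, 0.001]
wrist_force: [0.3, -0.6, -1.5]
gripper_width: -0.0
time_s: 3.1
tcp_pos: [0.5807, 0.0279, 0.4045]
eef_rot: [0.749, 0.663, -0.001, 0.001]
wrist_force: [0.5, -0.5, 0.5]
gripper_width: -0.003
time_s: 3.6
tcp_pos: [0.5813, 0.1599, 0.4043]
eef_rot: [0.749, 0.663, -0.001, 0.001]
wrist_force: [0.4, -0.1, -0.4]
gripper_width: -0.001
time_s: 4.27
tcp_pos: [0.5817, 0.2914, 0.4045]
eef_rot: [0.749, 0.662, -0.0, 0.001]
wrist_force: [-0.0, 0.4, -0.6]
gripper_width: -0.001
[0.58169854 0.29140723 0.40449839] [[ 0.993  0.   ]
 [-0.122 -0.002]
 [ 0.001 -1.   ]]
```

```bash

python3 -m crank '[[-1,[-0.014,0,-0.3],[0,0,0]],[-1,[-0.014,0,-0.6],[0,0,0]],[-1,[-0.014,0,-0.9],[0,0,0]],[-1,[-0.014,0,-0.9],[0,0,0]],[-1,[-0.014,0,-0.9],[0,0,0]],[-1,[-0.014,0,-0.9],[0,0,0]]]'
python3 - <<'E'
from h import *
for n in("scene","top"):
    cv2.imwrite(f"pics/{n}1.png",r.grab_frame(n)[:,:,::-1])
crop('pics/top1.png',180,100,340,230,5,'pics/top1c.png')
crop('pics/scene1.png',280,100,440,220,5,'pics/sc1c.png')
E
```

```text
time_s: 4.77
tcp_pos: [0.5792, 0.2941, 0.271]
eef_rot: [0.748, 0.664, 0.0, 0.0]
wrist_force: [0.4, 0.1, 0.6]
gripper_width: -0.001
```

View pics/top1c.png

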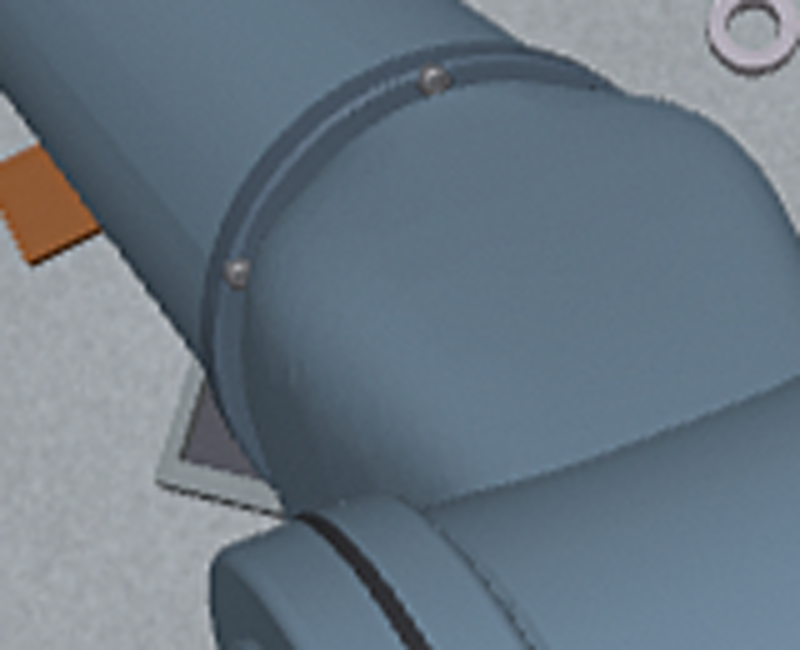

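View pics/sc1c.png

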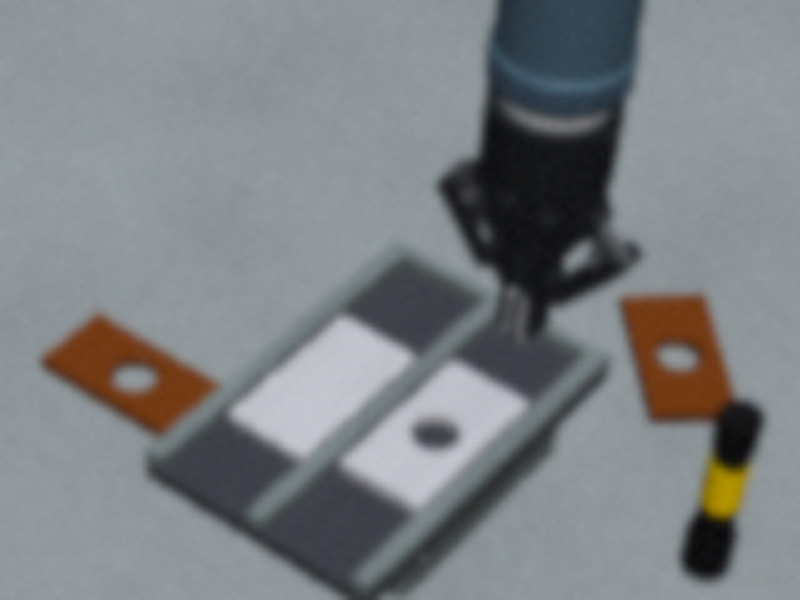

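Scene crop: the closed fingertips (tip at about pixel (384,167) in the full image) stand over the lane centre, between fence and plate. I lower them to just above the deck.

```bash

python3 -m crank '[[-1,[0,0,-0.05],[0,0,0]],[-1,[0,0,-0.1],[0,0,0]],[-1,[0,0,-0.14],[0,0,0]],[-1,[0,0,-0.15],[0,0,0]],[-1,[0,0,-0.15],[0,0,0]],[-1,[0,0,-0.15],[0,0,0]]]'
python3 - <<'E'
from h import *
print(r.get_state()['tcp_pos'],r.get_state()['wrist_force'])
cv2.imwrite("pics/scene2.png",r.grab_frame("scene")[:,:,::-1])
crop('pics/scene2.png',320,120,420,195,8,'pics/sc2c.png')
E
```

```text
time_s: 5.37
tcp_pos: [0.5783, 0.2945, 0.2471]
eef_rot: [0.748, 0.664, -0.0, -0.0]
wrist_force: [0.8, -0.1, 0.3]
gripper_width: -0.004
[0.57831507 0.29454797 0.24705013] [ 0.84778512 -0.06601844  0.31706931]
```

View pics/sc2c.png

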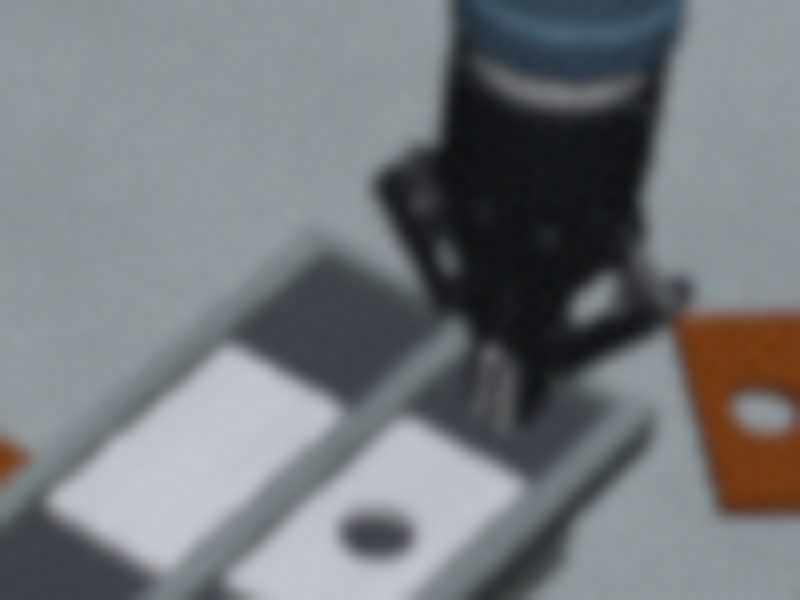

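```bash

python3 -m crank '[[-1,[-0.008,-0.07,0],[0,0,0]],[-1,[-0.016,-0.14,0],[0,0,0]],[-1,[-0.025,-0.21,0],[0,0,0]],[-1,[-0.033,-0.28,0],[0,0,0]],[-1,[-0.041,-0.35,0],[0,0,0]],[-1,[-0.049,-0.42,0],[0,0,0]],[-1,[-0.057,-0.49,0],[0,0,0]],[-1,[-0.065,-0.55,0],[0,0,0]],[-1,[-0.072,-0.61,0],[0,0,0]],[-1,[-0.074,-0.63,0],[0,0,0]]]'
python3 - <<'E'
from h import *
print(r.get_state()['tcp_pos'],r.get_state()['wrist_force'])
cv2.imwrite("pics/scene3.png",r.grab_frame("scene")[:,:,::-1])
crop('pics/scene3.png',300,130,420,220,6,'pics/sc3c.png')
E
```

```text
time_s: 6.25
tcp_pos: [0.5673, 0.1981, 0.2471]
eef_rot: [0.748, 0.664, -0.0, 0.0]
wrist_force: [0.0, 1.7, 1.5]
gripper_width: -0.001
[0.56729706 0.19806053 0.24714364] [0.02250587 1.74728335 1.54402035]
```

View pics/sc3c.png

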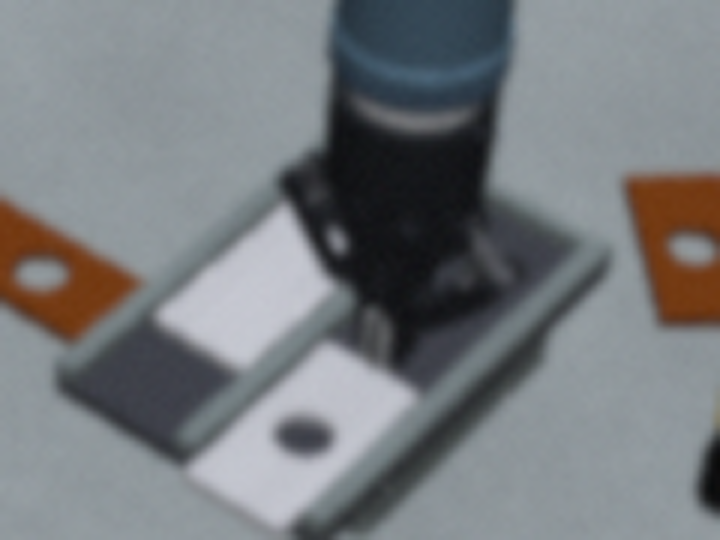

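```bash

python3 - <<'E'
from fit import *
def c(o,k,a): return (np.array(a,float)+.5)/k-.5+np.array(o)
px=c((300,130),6,[(328,338),(418,393),(283,532),(187,468)])
z=.078;a,b=.055,.028
p,e=fit([('scene',[(-a,-b,z),(-a,b,z),(a,b,z),(a,-b,z)],px)],[.55,.12,-1.69]);print(p,e.tolist())
ex=np.array([-.1172,-.9931]);ey=np.array([.9931,-.1172]);E=np.array([.5185,.0943])
print((p[:2]-E)@ex,(p[:2]-E)@ey)
# predicted deck edge corners
for l in (-.08,-.006,.006,.08):
    print(l,[(proj('scene',[*(E+l*ey),zz])[0]-[300,130])*6 for zz in(.07,.08)])
E
```

```text
[ 0.55975168  0.13613066 -1.67671634] [[-0.3, 0.2], [0.6, -0.0], [-0.0, -0.6], [-0.2, 0.3]]
-0.046376725932473994 0.036064493528888686
-0.08 [array([ 49.90792501, 378.84557327]), array([ 49.78508816, 364.34851556])]
-0.006 [array([170.12593146, 452.93937799]), array([170.66594302, 438.50959462])]
0.006 [array([190.15595423, 465.2844554 ]), array([190.80939749, 450.86771635])]
0.08 [array([317.14755285, 543.55301922]), array([318.54004991, 529.23118444])]
```

```bash

python3 -m crank '[[-1,[-0.006,-0.05,0],[0,0,0]],[-1,[-0.012,-0.1,0],[0,0,0]],[-1,[-0.017,-0.15,0],[0,0,0]],[-1,[-0.022,-0.19,0],[0,0,0]],[-1,[-0.025,-0.215,0],[0,0,0]],[-1,[-0.027,-0.225,0],[0,0,0]],[-1,[-0.027,-0.225,0],[0,0,0]]]'
python3 - <<'E'
from h import *
print(r.get_state()['tcp_pos'],r.get_state()['wrist_force'])
cv2.imwrite("pics/scene4.png",r.grab_frame("scene")[:,:,::-1])
crop('pics/scene4.png',290,140,410,230,6,'pics/sc4c.png')
E
```

```text
time_s: 6.88
tcp_pos: [0.5631, 0.1655, 0.2471]
eef_rot: [0.748, 0.664, -0.0, 0.0]
wrist_force: [-0.3, 0.2, -0.3]
gripper_width: -0.002
[0.56313733 0.16550743 0.24706621] [-0.30132713  0.22453867 -0.31383457]
```

View pics/sc4c.png

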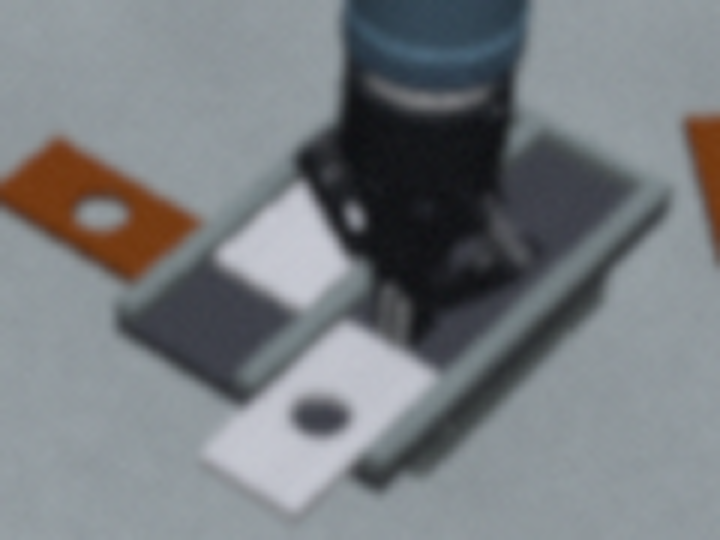

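The plate now juts out by roughly 40 mm (front corners at full-image (324,215) and (339,226)). I back off a little and rise.

```bash

python3 -m crank '[[-1,[0.003,0.03,0],[0,0,0]],[-1,[0.003,0.03,0.15],[0,0,0]],[-1,[0.003,0.03,0.35],[0,0,0]],[-1,[0.003,0.03,0.6],[0,0,0]],[1,[0.003,0.03,0.7],[0,0,0]],[1,[0.003,0.03,0.7],[0,0,0]]]'
python3 - <<'E'
from fit import *
cv2.imwrite("pics/scene5.png",r.grab_frame("scene")[:,:,::-1])
crop('pics/scene5.png',290,140,410,230,6,'pics/sc5c.png')
def c(o,k,a): return (np.array(a,float)+.5)/k-.5+np.array(o)
px=c((290,140),6,[(347,320),(440,375),(298,517),(202,450)])
z=.078;a,b=.055,.028
p,e=fit([('scene',[(-a,-b,z),(-a,b,z),(a,b,z),(a,-b,z)],px)],[.55,.12,-1.69]);print(p,e.tolist())
ex=np.array([-.1172,-.9931]);ey=np.array([.9931,-.1172]);E=np.array([.5185,.0943])
print((p[:2]-E)@ex,(p[:2]-E)@ey)
E
```

```text
time_s: 7.43
tcp_pos: [0.5649, 0.1721, 0.3565]
eef_rot: [0.747, 0.664, 0.003, 0.001]
wrist_force: [0.0, -0.7, -0.4]
gripper_width: 0.271
[ 0.55706475  0.10217335 -1.68471856] [[-0.1, -0.1], [0.3, 0.1], [-0.0, -0.5], [-0.2, 0.5]]
-0.012338812736395324 0.037375892979916774
```

View pics/sc5c.png

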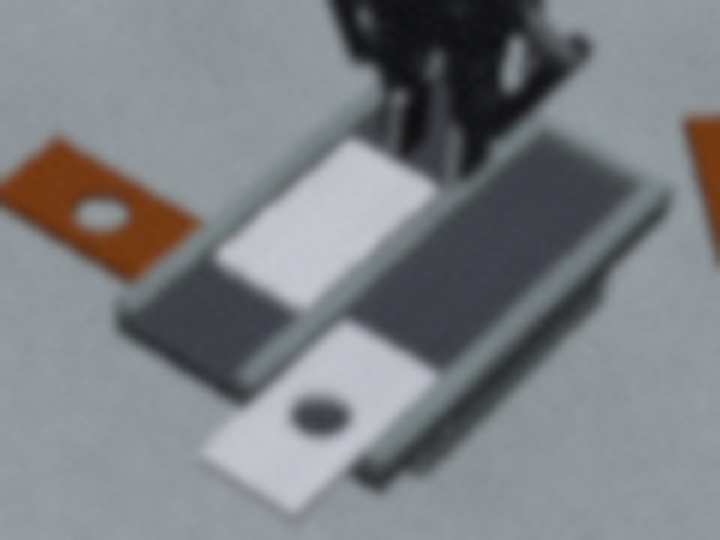

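```bash

python3 -m crank '[[1,[-0.07,-0.3,0],[0,0,0]],[1,[-0.07,-0.5,0],[0,0,0]],[1,[-0.07,-0.69,0],[0,0,0]],[1,[-0.07,-0.69,0],[0,0,0]],[1,[-0.07,-0.69,0],[0,0,0]],[1,[-0.07,-0.69,0],[0,0,0]],[1,[-0.07,-0.69,0],[0,0,0]],[1,[-0.07,-0.69,0],[0,0,0]]]'
python3 - <<'E'
from h import *
s=r.get_state();print(s['tcp_pos'],R.from_quat(s['eef_rot']).as_matrix()[:,1:].round(3).tolist())
cv2.imwrite("pics/scene6.png",r.grab_frame("scene")[:,:,::-1])
crop('pics/scene6.png',270,110,430,230,5,'pics/sc6c.png')
E
```

```text
time_s: 8.15
tcp_pos: [0.5529, 0.0689, 0.3518]
eef_rot: [0.747, 0.665, -0.0, -0.0]
wrist_force: [-0.4, 0.3, 0.7]
gripper_width: 0.999
[0.55293642 0.06885907 0.3518375 ] [[0.993, -0.001], [-0.115, 0.001], [-0.001, -1.0]]
```

View pics/sc6c.png

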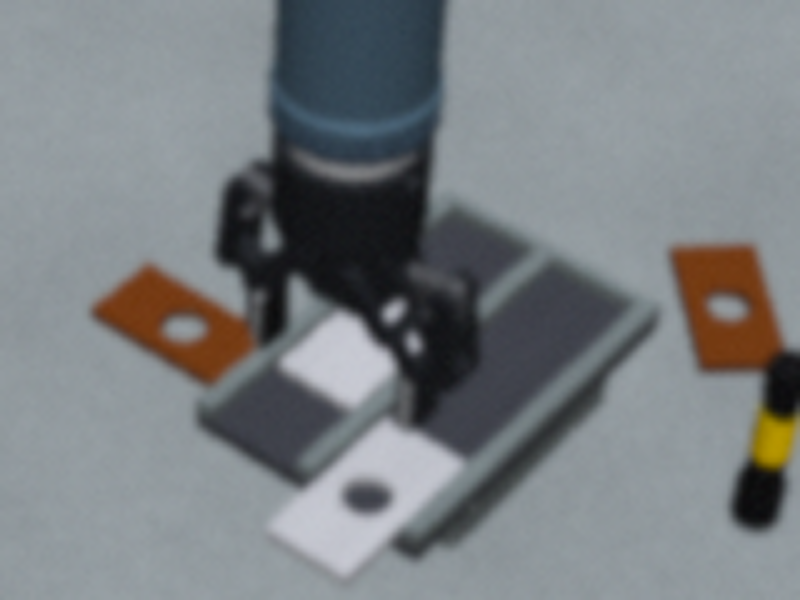

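```bash

python3 -m crank '[[1,[0,-0.025,-0.15],[0,0,0]],[1,[0,-0.025,-0.3],[0,0,0]],[1,[0,-0.025,-0.4],[0,0,0]],[1,[0,-0.025,-0.4],[0,0,0]],[1,[0,-0.025,-0.4],[0,0,0]]]'
python3 - <<'E'
from h import *
s=r.get_state();print(s['tcp_pos'],s['wrist_force'])
cv2.imwrite("pics/scene7.png",r.grab_frame("scene")[:,:,::-1])
crop('pics/scene7.png',270,110,430,230,5,'pics/sc7c.png')
E
```

```text
time_s: 8.62
tcp_pos: [0.5529, 0.0642, 0.2918]
eef_rot: [0.747, 0.665, -0.001, -0.001]
wrist_force: [-0.4, 1.0, 1.1]
gripper_width: 0.999
[0.55292188 0.06415324 0.29182002] [-0.4001397   0.99083149  1.05823922]
```

View pics/sc7c.png

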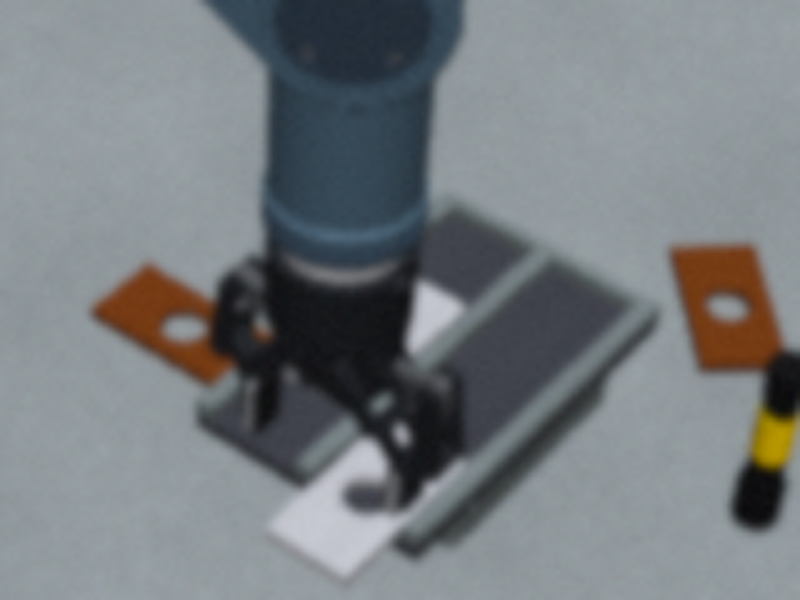

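```bash

python3 -m crank '[[1,[0,0,-0.12],[0,0,0]],[1,[0,0,-0.24],[0,0,0]],[1,[0,0,-0.34],[0,0,0]],[1,[0,0,-0.42],[0,0,0]],[1,[0,0,-0.445],[0,0,0]],[1,[0,0,-0.445],[0,0,0]],[1,[0,0,-0.445],[0,0,0]]]'
python3 - <<'E'
from h import *
s=r.get_state();print(s['tcp_pos'],s['wrist_force'])
cv2.imwrite("pics/scene8.png",r.grab_frame("scene")[:,:,::-1])
crop('pics/scene8.png',290,140,410,230,6,'pics/sc8c.png')
E
```

```text
time_s: 9.25
tcp_pos: [0.5536, 0.0637, 0.2263]
eef_rot: [0.748, 0.664, 0.001, 0.0]
wrist_force: [1.2, 0.3, 0.6]
gripper_width: 1.0
[0.55361944 0.06373034 0.22626708] [1.22938571 0.34528828 0.60710598]
```

View pics/sc8c.png

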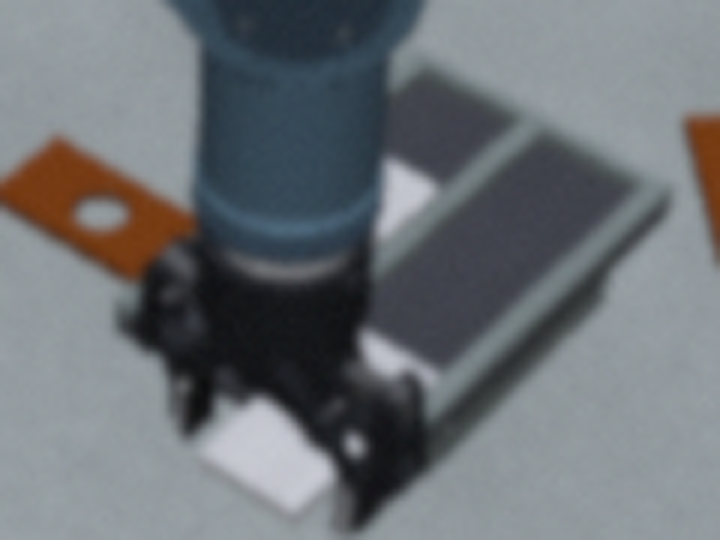

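Both fingers straddle the overhanging part. I close on it.

```bash

python3 -m crank '[[-1,[0,0,0],[0,0,0]],[-1,[0,0,0],[0,0,0]],[-1,[0,0,0],[0,0,0]],[-1,[0,0,0],[0,0,0]],[-1,[0,0,0],[0,0,0]],[-1,[0,0,0],[0,0,0]],[-1,[0,0,0],[0,0,0]],[-1,[0,0,0],[0,0,0]]]' 60
python3 -m crank '[[-1,[0,0,0.05],[0,0,0]],[-1,[0,0,0.12],[0,0,0]],[-1,[0,0,0.25],[0,0,0]],[-1,[0,0,0.4],[0,0,0]],[-1,[0,0,0.5],[0,0,0]],[-1,[0,0,0.5],[0,0,0]],[-1,[0,0,0.5],[0,0,0]],[-1,[0,0,0.5],[0,0,0]]]'
python3 - <<'E'
from h import *
s=r.get_state();print(s['tcp_pos'],s['wrist_force'])
cv2.imwrite("pics/scene9.png",r.grab_frame("scene")[:,:,::-1])
crop('pics/scene9.png',270,110,430,230,5,'pics/sc9c.png')
E
```

```text
time_s: 9.97
tcp_pos: [0.5534, 0.0635, 0.2261]
eef_rot: [0.748, 0.664, 0.0, 0.0]
wrist_force: [-1.2, -1.2, 5.6]
gripper_width: 0.64
time_s: 10.63
tcp_pos: [0.5527, 0.0633, 0.2999]
eef_rot: [0.748, 0.664, -0.001, -0.0]
wrist_force: [-0.0, -0.1, -1.7]
gripper_width: 0.641
[0.55270976 0.0632529  0.29990421] [-0.02904489 -0.14283236 -1.69577707]
```

View pics/sc9c.png

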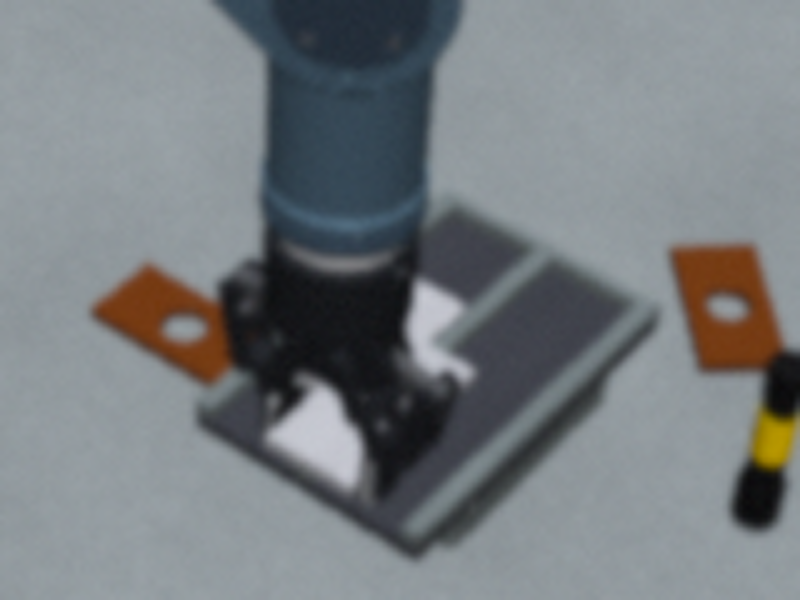

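```bash

python3 - <<'E'
from h import *
ex=np.array([-.1172,-.9931]);ey=np.array([.9931,-.1172])
c0=np.array([.5571,.1022])+np.array([-.0007,-.0004])
for z in(.1517,):
  for a,b in((-.055,-.028),(-.055,.028),(.055,.028),(.055,-.028)):
    print((proj('scene',[*(c0+a*ex+b*ey),z])[0]-[270,110])*5)
t=np.array([.5527,.0633]);print((c0-t)@ex,(c0-t)@ey)
print('s/mm px',(proj('scene',[[.55,.1,.15],[.55,.1,.16]])*5).round(1))
E
```

```text
[393.13328655 321.30574687]
[475.91727419 368.2687966 ]
[350.13673126 484.22260678]
[265.86524814 432.84093533]
-0.03866799000000001 -0.0008377299999999643
s/mm px [[1710.1  949.6]
 [1711.   936.4]]
```

```bash

python3 - <<'E'
from fit import *
def c(o,k,a): return (np.array(a,float)+.5)/k-.5+np.array(o)
s1=c((225,265),8,[(348,72),(445,108),(295,370),(192,328)])
s2=c((225,265),8,[(580,203),(385,545),(75,402)])
tr=c((410,170),8,[(203,203),(540,200),(550,318),(203,322)])
tbse=c((410,170),8,[(97,121),(512,116),(545,466),(120,470)])
z=.06;LR=[(-.05,.018,z),(.05,.018,z),(.05,-.018,z),(-.05,-.018,z)]
z0=.008;LB=[(-.065,.055,z0),(.065,.055,z0),(.065,-.055,z0),(-.065,-.055,z0)]
Ls=[(-.05,-.018,z),(-.05,.018,z),(.05,.018,z),(.05,-.018,z)]
Lb=[(-.065,.055,z0),(.065,.055,z0),(.065,-.055,z0)]
for o in ([('scene',Ls,s1)],[('scene',Lb,s2)],[('scene',Ls,s1),('scene',Lb,s2)],[('scene',Ls,s1),('scene',Lb,s2),('top',LR,tr),('top',LB,tbse)]):
    p,e=fit(o,[.53,-.22,-1.43]);print(p.round(4),np.degrees(p[2]),e.tolist())
E
```

```text
[ 0.5295 -0.2205 -1.4024] -80.35401470374161 [[-0.3, -0.4], [0.5, 0.0], [0.2, 0.2], [-0.4, 0.0]]
[ 0.5281 -0.2198 -1.4299] -81.92794841723574 [[0.3, 0.1], [0.2, -0.2], [-0.5, 0.1]]
[ 0.5288 -0.2203 -1.4194] -81.32542510806114 [[-0.1, -0.5], [0.6, 0.1], [-0.3, -0.0], [-0.8, -0.4], [0.3, 0.1], [0.7, 0.0], [-0.3, 0.7]]
[ 0.5303 -0.2219 -1.4257] -81.68684911598051 [[0.1, 0.2], [0.8, 0.9], [-0.4, 0.8], [-0.8, 0.3], [0.4, 1.0], [0.5, 0.9], [-0.3, 1.3], [-1.1, 0.2], [-0.5, -0.0], [-0.3, 0.4], [0.0, 0.5], [-0.6, 0.1], [-0.4, -0.0], [-0.3, 0.3], [-0.6, 0.6]]
```

```bash

python3 -m crank '[[-1,[-0.01,-0.2,0],[0,0,0.005]],[-1,[-0.02,-0.4,0],[0,0,0.01]],[-1,[-0.037,-0.6,0],[0,0,0.0139]],[-1,[-0.037,-0.719,0],[0,0,0.0139]],[-1,[-0.037,-0.719,0],[0,0,0.0139]]]'
python3 -m crank '[[-1,[-0.01,-0.2,0],[0,0,0.005]],[-1,[-0.02,-0.4,0],[0,0,0.01]],[-1,[-0.037,-0.6,0],[0,0,0.0139]],[-1,[-0.037,-0.719,0],[0,0,0.0139]],[-1,[-0.037,-0.719,0],[0,0,0.0139]]]'
python3 -m crank '[[-1,[-0.01,-0.2,0],[0,0,0.005]],[-1,[-0.02,-0.4,0],[0,0,0.01]],[-1,[-0.037,-0.55,0],[0,0,0.0139]],[-1,[-0.037,-0.66,0],[0,0,0.0139]],[-1,[-0.037,-0.719,0],[0,0,0.0139]],[-1,[-0.037,-0.719,0],[0,0,0.0139]],[-1,[-0.037,-0.719,0],[0,0,0.0139]],[-1,[-0.037,-0.719,0],[0,0,0.0139]]]'
python3 - <<'E'
from h import *
s=r.get_state();print(s['tcp_pos'],s['wrist_force'],R.from_quat(s['eef_rot']).as_matrix().round(4).tolist())
for n in("scene","top"):
    cv2.imwrite(f"pics/{n}10.png",r.grab_frame(n)[:,:,::-1])
crop('pics/scene10.png',200,200,330,340,5,'pics/sc10c.png')
crop('pics/top10.png',380,130,520,260,5,'pics/top10c.png')
E
```

```text
time_s: 11.1
tcp_pos: [0.5468, -0.0499, 0.2989]
eef_rot: [0.72, 0.694, -0.002, 0.0]
wrist_force: [-0.4, 0.2, -1.7]
gripper_width: 0.639
time_s: 11.52
tcp_pos: [0.5412, -0.1571, 0.2991]
eef_rot: [0.689, 0.725, -0.002, -0.0]
wrist_force: [-0.2, -1.0, -1.3]
gripper_width: 0.639
time_s: 12.18
tcp_pos: [0.537, -0.2577, 0.3002]
eef_rot: [0.654, 0.757, 0.001, -0.001]
wrist_force: [0.3, -1.0, -1.5]
gripper_width: 0.642
[ 0.5369684  -0.25774272  0.30024601] [ 0.34442663 -1.04999581 -1.51970627] [[-0.1458, 0.9893, -0.0001], [0.9893, 0.1458, 0.0015], [0.0015, 0.0002, -1.0]]
```

View pics/sc10c.png

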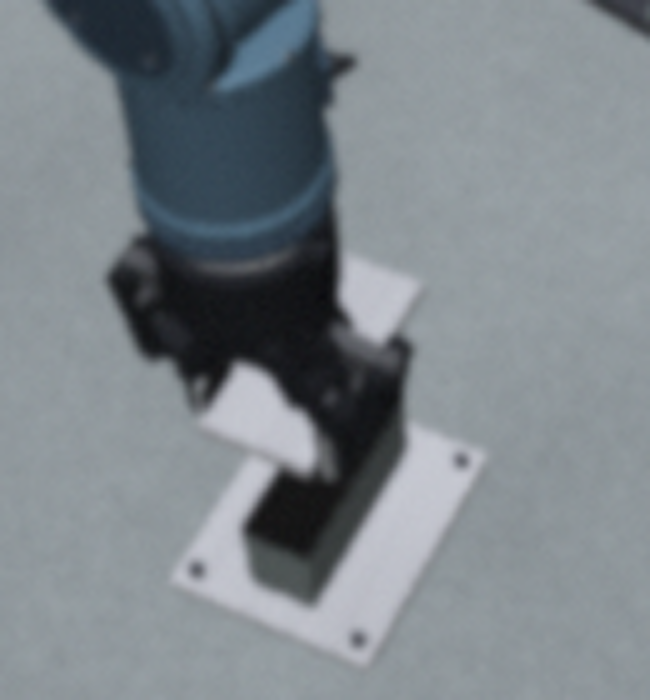

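View pics/top10c.png

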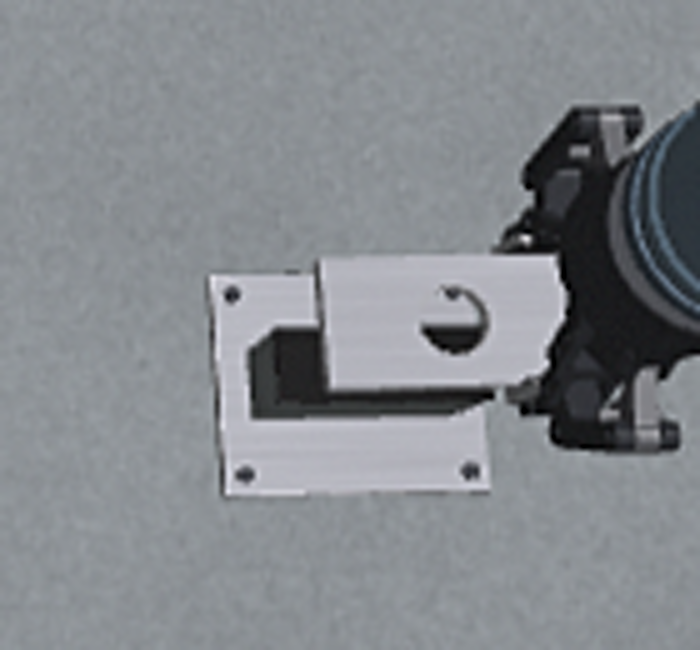

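```bash

python3 - <<'E'
from fit import *
def c(o,k,a): return (np.array(a,float)+.5)/k-.5+np.array(o)
px=c((380,130),5,[(317,259),(329,391),(455,320)])
for z in (.147,.152):
    p,e=fit([('top',[(-.055,.028,z),(-.055,-.028,z),(0,0,z)],px)],[.53,-.22,-1.43]);print(z,p.round(4),np.degrees(p[2]),e.tolist())
# scene: rear-far corner, front corners
ps=c((200,200),5,[(422,285),(322,478),(200,420)])
for z in (.147,.152):
    p,e=fit([('scene',[(-.055,.028,z),(.055,.028,z),(.055,-.028,z)],ps)],[.53,-.22,-1.43]);print(z,p.round(4),np.degrees(p[2]),e.tolist())
E
```

```text
0.147 [ 0.5333 -0.2237 -1.4096] -80.76591233888504 [[0.1, 0.2], [0.2, -0.3], [-0.3, 0.1]]
0.152 [ 0.5321 -0.2221 -1.4096] -80.76336009495829 [[0.1, 0.1], [0.2, -0.2], [-0.2, 0.1]]
0.147 [ 0.5302 -0.2184 -1.3927] -79.79328164278844 [[0.3, -0.1], [-1.3, -1.3], [0.7, 1.8]]
0.152 [ 0.5326 -0.221  -1.3902] -79.65113872976971 [[0.3, -0.1], [-1.3, -1.1], [0.6, 2.0]]
```

```bash

python3 -m crank '[[-1,[-0.016,-0.005,-0.1],[0,0,-0.0017]],[-1,[-0.016,-0.005,-0.22],[0,0,-0.0017]],[-1,[-0.016,-0.005,-0.34],[0,0,-0.0017]],[-1,[-0.016,-0.005,-0.43],[0,0,-0.0017]],[-1,[-0.016,-0.005,-0.47],[0,0,-0.0017]],[-1,[-0.016,-0.005,-0.47],[0,0,-0.0017]],[-1,[-0.016,-0.005,-0.47],[0,0,-0.0017]],[-1,[-0.016,-0.005,-0.47],[0,0,-0.0017]]]'
python3 - <<'E'
from h import *
s=r.get_state();print(s['tcp_pos'],s['wrist_force'],R.from_quat(s['eef_rot']).as_matrix().round(4).tolist())
for n in("scene","top"):
    cv2.imwrite(f"pics/{n}11.png",r.grab_frame(n)[:,:,::-1])
crop('pics/scene11.png',200,210,330,340,6,'pics/sc11c.png')
crop('pics/top11.png',390,150,510,250,6,'pics/top11c.png')
E
```

```text
time_s: 12.95
tcp_pos: [0.5347, -0.2607, 0.2309]
eef_rot: [0.658, 0.753, 0.0, 0.001]
wrist_force: [-0.0, -0.2, -2.1]
gripper_width: 0.642
[ 0.5347121  -0.26073357  0.23090642] [-0.00779282 -0.2121726  -2.14919285] [[-0.1329, 0.9911, 0.0016], [0.9911, 0.1329, -0.0005], [-0.0007, 0.0015, -1.0]]
```

View pics/sc11c.png

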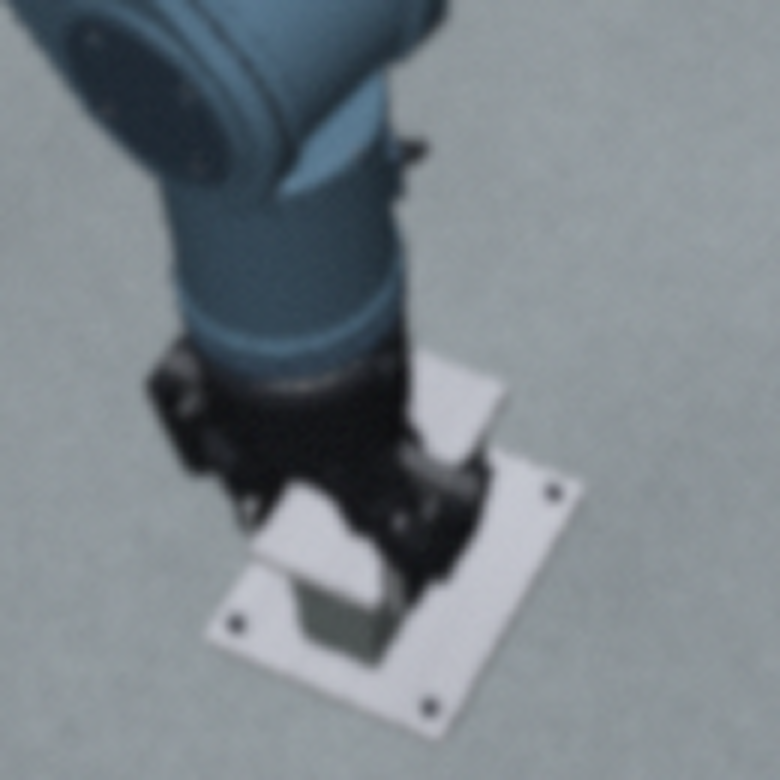

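View pics/top11c.png

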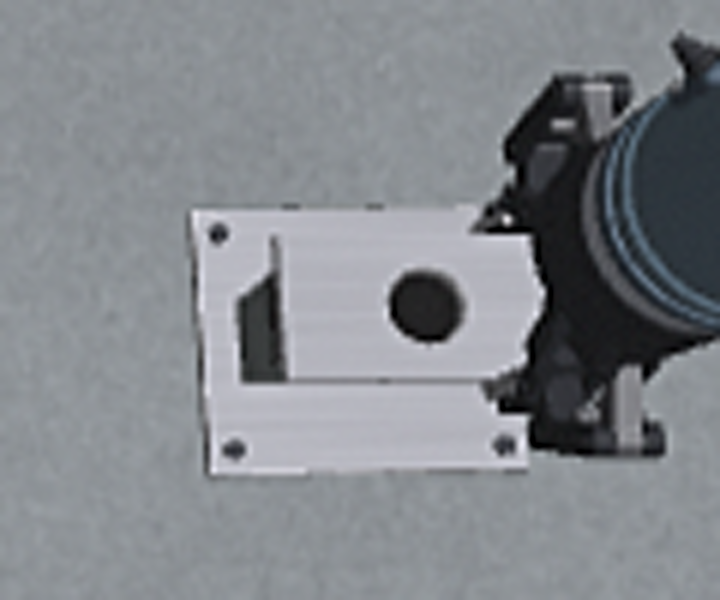

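```bash

python3 - <<'E'
from fit import *
def c(o,k,a): return (np.array(a,float)+.5)/k-.5+np.array(o)
px=c((390,150),6,[(278,235),(288,381),(427,306)])
z=.083
p,e=fit([('top',[(-.055,.028,z),(-.055,-.028,z),(0,0,z)],px)],[.53,-.22,-1.43]);print(z,p.round(4),np.degrees(p[2]),e.tolist())
ps=c((200,210),6,[(505,385),(382,610),(250,550)])
p,e=fit([('scene',[(-.055,.028,z),(.055,.028,z),(.055,-.028,z)],ps)],[.53,-.22,-1.43]);print(z,p.round(4),np.degrees(p[2]),e.tolist())
E
```

```text
0.083 [ 0.5307 -0.2257 -1.4304] -81.95329482271056 [[-0.1, 0.1], [-0.0, -0.1], [0.1, 0.0]]
0.083 [ 0.5297 -0.2242 -1.4019] -80.32131515003603 [[0.2, -0.0], [-0.4, -0.7], [0.2, 0.7]]
```

```bash

python3 -m crank '[[-1,[0,0.018,-0.02],[0,0,0]],[-1,[0,0.018,-0.04],[0,0,0]],[-1,[0,0.018,-0.06],[0,0,0]],[-1,[0,0.018,-0.08],[0,0,0]],[-1,[0,0.018,-0.08],[0,0,0]],[-1,[0,0.018,-0.08],[0,0,0]]]'
python3 -m crank '[[-1,[0,0,-0.008],[0,0,0]],[-1,[0,0,-0.016],[0,0,0]],[-1,[0,0,-0.016],[0,0,0]]]'
python3 - <<'E'
from h import *
s=r.get_state();print(s['tcp_pos'],s['wrist_force'],s['wrist_torque'])
for n in("scene","top"):
    cv2.imwrite(f"pics/{n}12.png",r.grab_frame(n)[:,:,::-1])
crop('pics/scene12.png',200,210,330,340,6,'pics/sc12c.png')
crop('pics/top12.png',390,150,510,250,6,'pics/top12c.png')
E
```

```text
time_s: 13.55
tcp_pos: [0.534, -0.2581, 0.2176]
eef_rot: [0.659, 0.753, -0.0, -0.0]
wrist_force: [-0.5, -0.8, -2.0]
gripper_width: 0.639
time_s: 13.8
tcp_pos: [0.5343, -0.2581, 0.2166]
eef_rot: [0.659, 0.753, -0.0, 0.0]
wrist_force: [-4.0, 0.4, 8.5]
gripper_width: 0.636
[ 0.53430309 -0.25810764  0.21660211] [-3.99890205  0.43528181  8.47006011] [0.22501989 0.65662532 0.02828641]
```

View pics/sc12c.png

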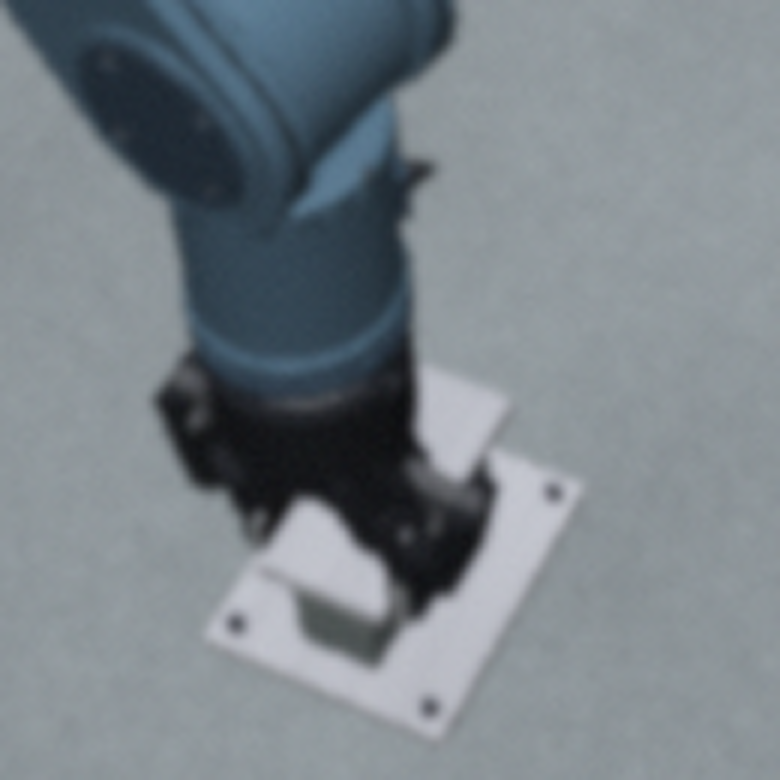

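View pics/top12c.png

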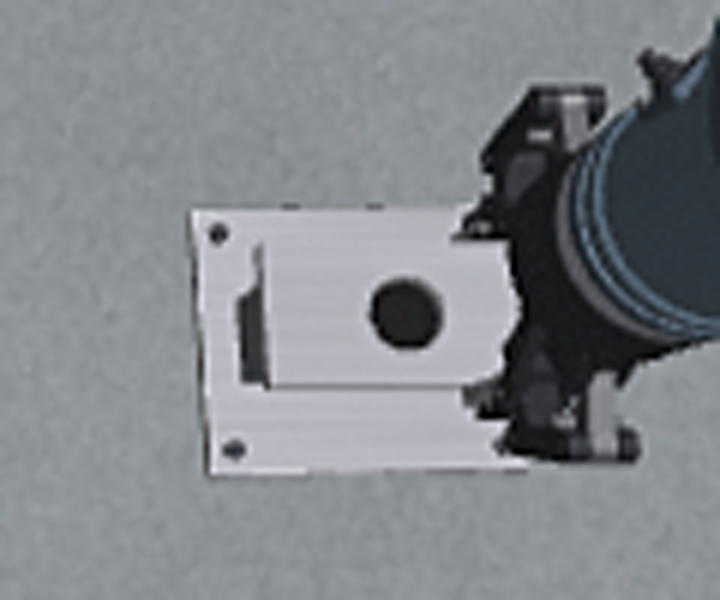

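```bash

python3 - <<'E'
from fit import *
def c(o,k,a): return (np.array(a,float)+.5)/k-.5+np.array(o)
px=c((390,150),6,[(260,242),(269,386),(406,313)])
z=.068
p,e=fit([('top',[(-.055,.028,z),(-.055,-.028,z),(0,0,z)],px)],[.53,-.22,-1.43]);print(z,p.round(4),np.degrees(p[2]),e.tolist())
ps=c((200,210),6,[(512,402),(392,622),(258,570)])
p,e=fit([('scene',[(-.055,.028,z),(.055,.028,z),(.055,-.028,z)],ps)],[.53,-.22,-1.43]);print(z,p.round(4),np.degrees(p[2]),e.tolist())
E
```

```text
0.068 [ 0.5305 -0.2228 -1.4359] -82.27370596096037 [[-0.1, 0.1], [-0.1, -0.1], [0.1, -0.0]]
0.068 [ 0.5303 -0.2218 -1.3941] -79.87497619032156 [[0.0, -0.1], [-0.5, -0.1], [0.5, 0.2]]
```

Measured centre error is about 1 mm and yaw is within about 0.3°, with the plate in contact at 8 N. I release and retreat upward.

```bash

python3 -m crank '[[0.4,[0,0,0],[0,0,0]],[0.6,[0,0,0],[0,0,0]],[1,[0,0,0],[0,0,0]],[1,[0,0,0],[0,0,0]],[1,[0,0,0],[0,0,0]],[1,[0,0,0],[0,0,0]]]'
python3 -m crank '[[1,[0,0,0.08],[0,0,0]],[1,[0,0,0.2],[0,0,0]],[1,[0,0,0.4],[0,0,0]],[1,[0,0,0.65],[0,0,0]],[1,[0,0,0.9],[0,0,0]],[1,[0,0,1],[0,0,0]],[1,[0,0,1],[0,0,0]]]'
python3 -m crank '[[1,[-0.2,-0.3,0.1],[0,0,0]],[1,[-0.4,-0.6,0.1],[0,0,0]],[1,[-0.6,-1,0.1],[0,0,0]],[1,[-0.6,-1,0.1],[0,0,0]],[1,[-0.6,-1,0.1],[0,0,0]],[1,[-0.6,-1,0.1],[0,0,0]],[1,[-0.6,-1,0.1],[0,0,0]]]'
python3 - <<'E'
from h import *
for n in("scene","top"):
    cv2.imwrite(f"pics/{n}13.png",r.grab_frame(n)[:,:,::-1])
crop('pics/scene13.png',215,230,315,330,6,'pics/sc13c.png')
crop('pics/top13.png',390,150,510,250,6,'pics/top13c.png')
E
```

```text
time_s: 14.4
tcp_pos: [0.5341, -0.2581, 0.2155]
eef_rot: [0.659, 0.753, 0.0, -0.0]
wrist_force: [0.1, -0.1, -0.3]
gripper_width: 1.001
time_s: 14.98
tcp_pos: [0.5356, -0.2582, 0.3711]
eef_rot: [0.658, 0.753, 0.001, 0.004]
wrist_force: [1.6, -0.7, -0.4]
gripper_width: 0.998
time_s: 15.57
tcp_pos: [0.4435, -0.4083, 0.3801]
eef_rot: [0.659, 0.752, 0.0, -0.001]
wrist_force: [0.7, 1.0, -0.8]
gripper_width: 1.002
```

View pics/sc13c.png

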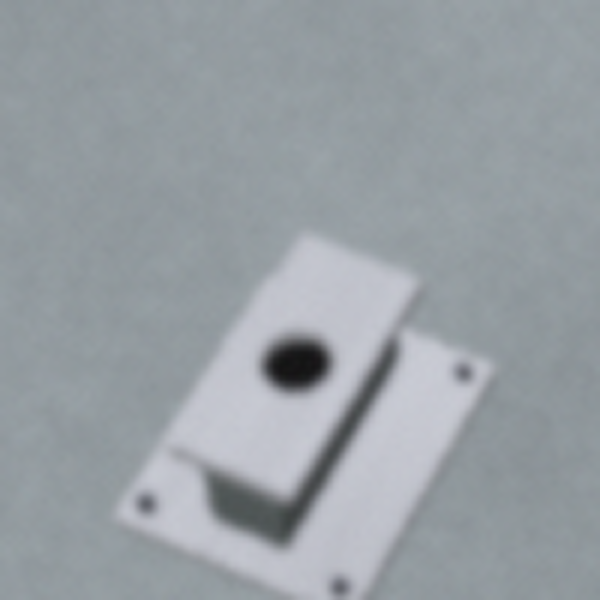

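View pics/top13c.png

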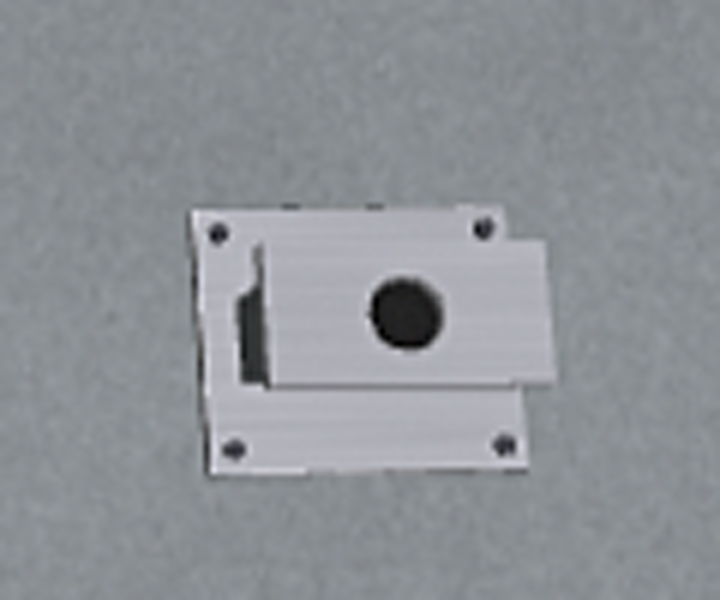

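View pics/scene13.png

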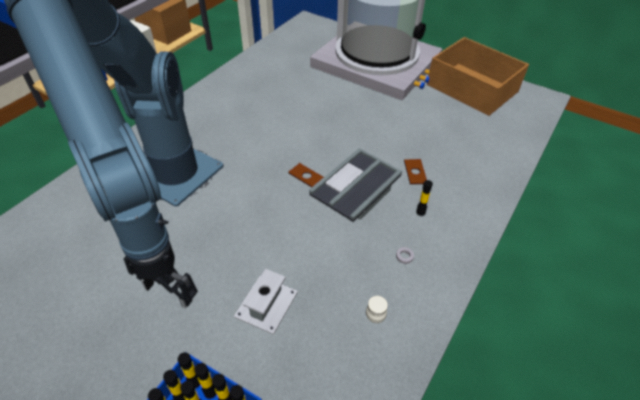

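```bash

python3 - <<'E'
from fit import *
def c(o,k,a): return (np.array(a,float)+.5)/k-.5+np.array(o)
z=.068;L=[(-.055,.028,z),(.055,.028,z),(.055,-.028,z),(-.055,-.028,z)]
print(fit([('top',L,c((390,150),6,[(260,242),(547,239),(556,381),(269,386)]))],[.53,-.22,-1.43]))
print(fit([('scene',L,c((215,230),6,[(422,278),(292,502),(170,450),(303,230)]))],[.53,-.22,-1.43]))
for n,a in(('scene0',0),('scene13',0)):
    pass
d=cv2.absdiff(cv2.imread('pics/scene0.png'),cv2.imread('pics/scene13.png'))[160:196,328:362];print('blank diff',d.max(),d.mean())
E
```

```text
(array([ 0.53106782, -0.22320297, -1.43109247]), array([[ 0.1, -0. ],
       [-0.5,  0. ],
       [ 0.2,  0.2],
       [ 0.2, -0.2]]))
(array([ 0.5291942 , -0.2211771 , -1.41013897]), array([[ 0. ,  0.4],
       [ 0.5, -0.5],
       [-0.2, -0.5],
       [-0.2,  0.7]]))
blank diff 130 19.233115468409586
```

```bash

python3 - <<'E'
from h import *
d=cv2.absdiff(cv2.imread('pics/top0.png'),cv2.imread('pics/top13.png'))
m=np.zeros(d.shape[:2],np.uint8);cv2.fillPoly(m,[np.array([(240,170),(305,187),(298,216),(235,200)])],1)
print(d.max(2)[m>0].max(),d.max(2)[m>0].mean())
print(r.finish_job())
E
```

```text
4 1.1449136276391554
the job is handed in; nothing more can be done
None
```

The port plate now lies flat, lengthwise and centred on the leak tester's rest block, and the job is handed in after about 16 s. I pushed the plate about 110 mm along its lane until about 43 mm stuck out over the open end. I then gripped that part by its long sides, lifted it, turned it 15° and set it down.

- **Placing:** the top camera puts the plate centre within 0.5 mm of the rest block's centre, with the angle agreeing to about 0.1°. The scene camera agrees to about 1 mm in position and 0.5° in angle. The two cameras differ from each other by about 2 mm overall, which is within the stated calibration.
- **Blank plate:** it has not moved; the before and after top pictures of it differ only by image noise. An earlier comparison with the scene camera showed a large difference. I put that down to its crop taking in part of where the port plate had been, and did not check further.
- **Forces:** the highest wrist force I read was about 9 N, when the plate touched down. The gripper was open and clear of everything at the end.

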